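# Hang the harvest basket on the spring weighing arm

### The arm

A 7-joint arm with a two-finger parallel gripper is mounted at the origin on the work surface. World frame = base frame: x ahead of the robot, y to its left, z up, the work surface at z = 0. Lengths are in mm, angles in rad, forces in N, time in s.
With the tool pointing down it reaches from about 400 to 875 mm from the base axis. Payload 4.4 kg.
Tool frame: the origin (TCP) lies at the very end of the fingers, on their centre line; the grasp point (between the pads) lies 19 mm behind it (ctrl.pinch_z is the z of the grasp point in the tool frame, in mm); z points along the fingers, x is the direction in which the jaws open and shut, and the axes are right-handed (so a half turn about z gives the same grasp; the last joint's range is limited). The gripper opens to 85 mm and grips with 20 to 120 N. Pads are 22 mm wide; open, the fingers measure 114 mm over their backs; the gripper's body (76 mm by 85 mm) begins 54 mm behind the grasp point. The pads swing forward as they close: fully open they stand 13 mm farther back than shut.
Start: joints at [1.05, 0.628, 0.038, 1.517, -0.027, 0.996, -0.02], TCP at [285.562, -583.928, 231.313] pointing down, gripper open.
Joint ranges: [-3.06, 3.06], [-0.37, 2.12], [-1.25, 1.32], [0.18, 2.47], [-1.1, 4.24], [0.23, 1.98], [-2.94, 2.94]. Speed limits (rad/s): [2.57, 2.57, 3.14, 3.14, 3.14, 3.14, 3.14].

### API

Orientations are given as [roll, pitch, yaw] about the fixed x, y, z axes, in that order (R = Rz(yaw) Ry(pitch) Rx(roll)).
In Python, from cell import sensors, get_image, order, ctrl gives the robot as it stands.
- The arm moves only by the tool arm_command, never from a script. Its argument "rows" is a list that holds one entry, the list of rows, each a list of 6 numbers: the shift along the tool's x, y, z in mm, then the turn, a rotation vector about the tool's x, y, z in degrees. A call has 1 to 20 rows; each row is the pose to reach, as a shift and turn from the pose commanded when the call began, along the tool's axes at that moment; what a row does not reach only later rows make up. A row lasts 1/12 s, in which the tool goes at most 41.7 mm and 7.16 degrees, less where a joint would pass 70% of its speed; a pose out of reach is approached as far as the arm can. A call with a gripper value outside its range is refused whole. "claw" is the opening, from -1 (shut) to 1 (fully open), set as the call begins (left out, the last holds). The fingers move at their own pace and stop on an object; the grip force is fixed at half the most. Time passes only in rows, so rows that repeat a pose let the fingers close. It gives the time, the measured TCP pose, the force and the opening at its end, in the units of the state.
- sensors.read_state(): the state, without advancing time (a new reading comes with each control period).
- get_image(name): name is "scene" or "top"; returns a dict with "pixels" (400x640x3 uint8, red, green, blue), "z_map" (400x640 float32, mm along the optical axis (not along the pixel's ray), 0 where there is no reading), "K" (3x3 intrinsics, pixels), "pose" (4x4, takes a point from camera to world coordinates). Camera axes: x right, y up, looking along -z (the intrinsics and any distortion apply to the point x, -y, -z); pixel columns grow to the right and rows downward; lengths in mm; the calibration is good to about 2 mm. A picture is of the moment at which its call begins.
- order.finish_job(): hands the job in, once; it reports no verdict.
The state is a dict: "clock": time; "qpos": joint angles; "qd": joint speeds; "tau": joint torques, N m; "eef_pos": TCP position; "tool_rot": TCP orientation; "force": force on the tool from outside, world axes, zero at the start; "torque": the same for the moment, N m; "width": finger opening in mm.
Only numpy, scipy, OpenCV 4.12 (cv2) and the standard library are available. Lean on these libraries where they do the work, as an engineer would, in place of code of your own. Each camera call takes 0.05 s, during which the arm holds its last target.

### The job

Pick up the steel basket of mushrooms and hang it by its handle bar in the notches of the spring-balanced weighing arm. The basket's weight is not known: keep hold and let the arm sink slowly under it, without forcing it down hard, and let go only once it carries all of the weight and has come to rest, so that the arm neither drops nor springs up when you release. Leave the basket hanging still and upright, and do not disturb the other things on the table.

Things in the scene. Friction and masses are not known exactly. Their poses are not given: they have to be found in the camera images.
- basket: Open steel basket of mushrooms, 120 (x) x 100 (y) x 60 mm high, loose, mass unknown (0.3 to 0.75 kg), centre of mass below the middle of its bar. Origin: centre of its underside, z up. A rigid bail of 8 mm round bar stands over it in its yz plane: uprights at y = +-50 (leaning in to +-44 over the top 20 mm) and a straight level bar along y, its axis 135 mm above the underside.
- basket_bar (a point): Middle of the basket's level handle bar, on its axis, 135 mm above the underside; axes as the basket's. The arm's prongs must pass under this bar, over the tray and between the bail's uprights: thread them in from the arm's free end.
- basket_grip (a point): Grip point in the upright plastic grip on the middle of the bar, 35 mm above the bar's axis; axes as the basket's. The grip is 34 (x) x 16 (y) mm and reaches from the bar to 191 mm above the underside: pinch it across y, with the fingertips clear of the bar, since the arm's prongs come under the bar.
- stand: Weighing stand fixed to the table: 200 x 220 x 16 mm foot, cheek plates 220 mm high carrying the arm's hinge (200 mm up). Origin on the table below the empty arm's notches, 240 mm from the hinge; its -x axis is where the arm points, seen from above. The arm is a light bar forking into two prongs, 8 mm wide, 12 high, centred 20 mm either side. Empty, it points 0.25 rad above level.
- yoke: Hinged arm of the stand. Origin: where the middle of the bar's axis lies when seated, midway between the prongs, 250 mm from the hinge; 272 mm up when empty. x runs along the arm to the hinge, y across: the bar must lie along y, either way round, prongs inside the bail. Each prong has a V notch: 9 mm floor 4 mm below the origin, 55 degree walls 15 mm high. Prongs end 30 mm beyond.
- yoke_floor (a point): Middle of the floors of the arm's two V notches, 4 mm below the arm's origin; axes as the arm's. The spring gives about 65 N/m here (lightly damped) and starts to yield at about 0.8 N; carrying the basket the arm comes to rest 30 to 110 mm lower than empty, depending on the mass; lower stop about 135 mm down. As it sinks this point swings out on its arc, up to 11 mm further from the stand.
- bowl: Bystander: round steel bowl with mushrooms, 128 mm across, 50 mm high; origin under its centre.
- crate: Bystander: yellow perforated crate of mushrooms, 412 x 302 x 130 mm; origin under its centre.
- jar: Bystander: closed white jar, 70 mm across, 130 mm high; origin under its centre.

How it is judged (in metres and radians):
On the way, in this order (a step that is already met when the one before it is completed fails the run):
1. the basket is lifted well clear of the table in the gripper (height (world z) of basket above 0.06 m and contact force between the fingers and basket above 1 N), for 0.2 s.
2. the bar sits in both notches, the arm has sunk and is at rest, with the gripper still holding the basket (x of basket_bar in the frame of yoke between -0.006 and 0.006 m and z of basket_bar in the frame of yoke between -0.005 and 0.005 m and y of basket_bar in the frame of yoke between -0.02 and 0.02 m and angle between the y axis of basket and the y axis of yoke, either way round below 0.12 rad and height (world z) of yoke below 0.255 m and linear speed of yoke below 0.015 m/s and contact force between the fingers and basket above 1 N), for 0.3 s.
At the end, for the whole second after the job is handed in: The bar lies in both notches (within 6 mm along the arm, 5 mm in height, 20 mm across, 0.12 rad), the arm has sunk until its notch is below 255 mm and rests (under 20 mm/s); the basket hangs released, off the table, upright within 0.15 rad and still (under 0.04 m/s) (x of basket_bar in the frame of yoke between -0.006 and 0.006 m and z of basket_bar in the frame of yoke between -0.005 and 0.005 m and y of basket_bar in the frame of yoke between -0.02 and 0.02 m and angle between the y axis of basket and the y axis of yoke, either way round below 0.12 rad and height (world z) of yoke below 0.255 m and linear speed of yoke below 0.02 m/s and linear speed of basket below 0.04 m/s and angle between basket's own z axis and vertical below 0.15 rad and height (world z) of basket above 0.015 m); the robot touches nothing.
It fails at once if the arm drops or springs up: its notches move faster than 90 mm/s (linear speed of yoke above 0.09 m/s).
It fails at once if the arm is forced: more than 15 N between basket and weighing stand (contact force between basket and stand above 15 N).
It fails at once if the basket is tipped by more than 0.5 rad (angle between basket's own z axis and vertical above 0.5 rad).
It fails at once if the bowl, crate or jar is moved by more than 20 mm (distance of any of bowl, crate, jar from where it was at the start of the episode above 0.02 m).
It also fails if it takes over 61 s, if anything falls off the work surface, if the arm or the gripper's body presses on something with over 40 N, if the wrist force passes 120 N, or if a joint passes its speed limit or range.

## Working session

There is one attempt and no reset: what is moved stays moved. The work goes in short steps, Python scripts to look and compute and a tool call to move; the robot and the scene stay as the last step left them, time stands still between calls to the robot, and variables do not carry over. Pictures are saved under pics/ and viewed, and the job is handed in when it is done.

Besides the shell and the picture viewer there is one more tool, called after "Request:" as name(argument=value, ...) on one line, values as JSON. arm_command: Moves the arm, as the interface text tells. Its arguments: {"type":"object","properties":{"rows":{"type":"array","items":{"type":"array","items":{"type":"array","items":{"type":"number"}}}},"claw":{"type":"number"}},"required":["rows"]}

```bash
ls; mkdir -p pics; python3 - <<'E'
from cell import sensors,get_image
import cv2,numpy as np
print(sensors.read_state())
for n in("scene","top"):
    d=get_image(n); cv2.imwrite(f"pics/{n}0.png",d["pixels"][:,:,::-1]); np.savez(f"{n}0.npz",**d); print(n,d["K"],d["pose"])
E
```

```text
pics
{'clock': 0.0, 'qpos': array([ 1.05019381,  0.62929022,  0.03842241,  1.5183914 , -0.02698497,
        0.99630268, -0.01996766]), 'qd': array([ 0.00028251,  0.00065396,  0.00140947, -0.00055313, -0.00172674,
        0.00116099,  0.00118355]), 'tau': array([ 7.93538456e-04, -5.63397360e+01,  1.22667555e+00, -1.93443775e+01,
        1.10994812e-02,  1.04885155e-02, -1.26559030e-05]), 'eef_pos': array([ 285.28866501, -583.34063817,  230.41748234]), 'tool_rot': array([ 3.14156922e+00,  1.87408979e-03, -1.11593802e+00]), 'force': array([-0.15241621, -0.89300705,  0.19527497]), 'torque': array([-0.03641748,  0.0153111 , -0.01740847]), 'width': 85.37675663807318}
scene [[431.39961698   0.         313.62597908]
 [  0.         431.39961698 198.55403219]
 [  0.           0.           1.        ]] [[ 8.83535240e-01 -3.13447166e-01  3.48017749e-01  9.78383498e+02]
 [ 4.68358404e-01  5.87438481e-01 -6.59966996e-01 -9.00213256e+02]
 [ 2.42576710e-03  7.46101136e-01  6.65828214e-01  9.97930663e+02]
 [ 0.00000000e+00  0.00000000e+00  0.00000000e+00  1.00000000e+00]]
top [[365.92048577   0.         319.80150952]
 [  0.         365.92048577 198.01321579]
 [  0.           0.           1.        ]] [[ 2.31754722e-02  9.79375630e-01 -2.00714406e-01  3.17351603e+02]
 [-9.99720429e-01  2.17622104e-02 -9.24504888e-03 -1.01386626e+02]
 [-4.68638644e-03  2.00872550e-01  9.79606174e-01  1.39424370e+03]
 [ 0.00000000e+00  0.00000000e+00  0.00000000e+00  1.00000000e+00]]
```

View pics/scene0.png

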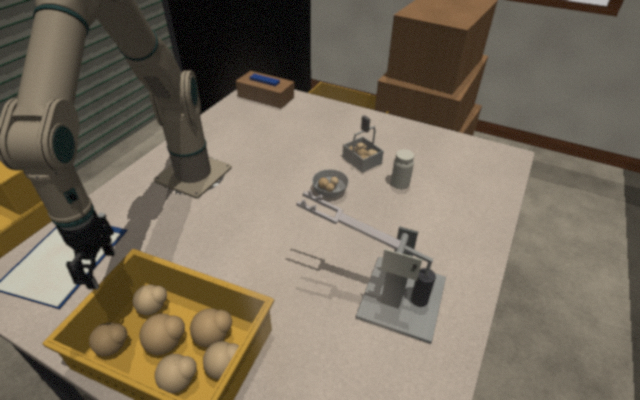

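View pics/top0.png

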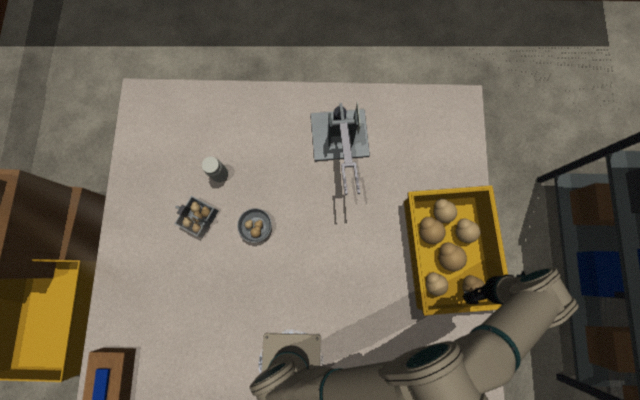

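The scene view shows the basket at about (362,150), the bowl at (330,184), the jar at (402,170) and the fork tips at (300,200). In the top view the basket is at (197,218), the jar at (214,168), the bowl at (255,226) and the fork at (350,185). Next I'll measure with depth.

```bash
cat > h.py <<'E'
import numpy as np,cv2
def load(n): return dict(np.load(n+".npz"))
def cloud(d):
    K=d["K"];z=d["z_map"].astype(float);v,u=np.mgrid[0:400,0:640]
    P=np.stack([(u-K[0,2])/K[0,0]*z,-(v-K[1,2])/K[1,1]*z,-z,np.ones_like(z)],-1)
    W=P@d["pose"].T; W[z==0]=np.nan; return W[...,:3]
def proj(d,p):
    q=np.linalg.inv(d["pose"])@np.r_[p,1]; K=d["K"]
    return K[0,0]*q[0]/-q[2]+K[0,2], K[1,1]*-q[1]/-q[2]+K[1,2]
E
python3 - <<'E'
from h import *
for n,boxes in(("top0",[(150,140,130,130),(290,90,110,140)]),("scene0",[(300,100,130,100),(280,180,180,160)])):
    d=load(n);W=cloud(d)
    print(n,"table z",np.nanmedian(W[...,2]))
    for i,(x,y,w,h) in enumerate(boxes):
        c=d["pixels"][y:y+h,x:x+w,::-1];s=min(780//w,590//h);cv2.imwrite(f"pics/c_{n}_{i}.png",cv2.resize(c,None,fx=s,fy=s,interpolation=cv2.INTER_CUBIC));print(x,y,s)
T=cloud(load("top0"));S=cloud(load("scene0"))
for nm,W,(x,y,w,h) in(("T bask",T,(170,190,50,55)),("S bask",S,(335,105,60,70))):
    P=W[y:y+h,x:x+w].reshape(-1,3);P=P[~np.isnan(P[:,0])]
    for lo,hi in((20,45),(50,70),(70,128),(128,145),(145,200)):
        Q=P[(P[:,2]>lo)&(P[:,2]<hi)]
        if len(Q):print(nm,lo,hi,len(Q),Q.min(0).round(),Q.max(0).round(),Q.mean(0).round(1))
for nm,W,(x,y,w,h) in(("T yoke",T,(310,95,70,110)),("S yoke",S,(285,180,160,150))):
    P=W[y:y+h,x:x+w].reshape(-1,3);P=P[~np.isnan(P[:,0])]
    for lo,hi in((8,25),(210,230),(230,250),(250,262),(262,270),(270,280),(280,300)):
        Q=P[(P[:,2]>lo)&(P[:,2]<hi)]
        if len(Q):print(nm,lo,hi,len(Q),Q.min(0).round(),Q.max(0).round(),Q.mean(0).round(1))
E
```

```text
top0 table z -5.814671835189756
150 140 4
290 90 4
scene0 table z 0.5114914432765545
300 100 5
280 180 3
T bask 20 45 274 [438. 305.  20.] [583. 442.  45.] [507.  370.4  36.5]
T bask 50 70 268 [439. 306.  50.] [589. 445.  68.] [511.9 373.5  56.2]
T bask 70 128 16 [487. 327.  72.] [539. 417. 125.] [496.2 340.2 102.6]
T bask 128 145 50 [489. 330. 129.] [535. 416. 145.] [507.7 364.7 138. ]
T bask 145 200 97 [495. 361. 147.] [530. 385. 198.] [512.  371.5 178.3]
S bask 20 45 353 [439. 206.  20.] [591. 445.  45.] [518.8 352.6  35.2]
S bask 50 70 353 [442. 203.  50.] [675. 445.  70.] [525.2 360.9  56. ]
S bask 70 128 78 [488. 280.  70.] [671. 421. 126.] [551.6 348.9  96.9]
S bask 128 145 51 [492. 324. 129.] [539. 414. 144.] [514.5 364.4 137.9]
S bask 145 200 122 [499. 355. 145.] [534. 383. 195.] [517.8 366.1 172. ]
T yoke 8 25 1701 [ 612. -319.    8.] [1037.  -41.   25.] [ 846.3 -150.2   15.5]
T yoke 210 230 279 [ 722. -219.  210.] [ 896. -112.  230.] [ 804.3 -171.1  218.8]
T yoke 230 250 216 [ 634. -217.  230.] [ 889. -157.  250.] [ 706.6 -179.9  240.2]
T yoke 250 262 75 [ 561. -211.  250.
[... 155 characters left out ...]
.  270.] [ 617. -163.  280.] [ 588.5 -186.8  273.9]
T yoke 280 300 17 [ 567. -212.  281.] [ 609. -165.  286.] [ 581.  -192.9  283.1]
S yoke 8 25 3197 [ 432. -284.    8.] [971. 310.  25.] [ 849.2 -172.1   16.6]
S yoke 210 230 693 [ 704. -225.  210.] [ 897. -115.  230.] [ 812.1 -180.3  219.1]
S yoke 230 250 443 [ 618. -223.  230.] [ 896. -159.  250.] [ 721.4 -189.   239.4]
S yoke 250 262 225 [ 570. -216.  250.] [ 675. -161.  262.] [ 632.6 -189.   255.8]
S yoke 262 270 100 [ 563. -217.  262.] [ 626. -166.  270.] [ 594.8 -192.4  265.9]
S yoke 270 280 105 [ 565. -217.  270.] [ 619. -163.  280.] [ 590.  -192.7  273.7]
S yoke 280 300 26 [ 577. -218.  280.] [ 591. -168.  289.] [ 584.1 -196.1  284.1]
```

View pics/c_top0_0.png

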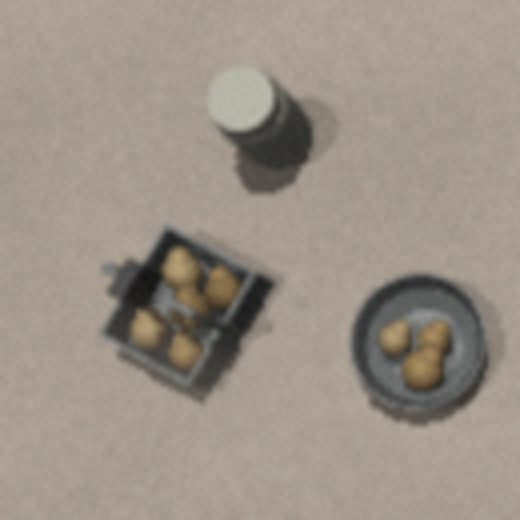

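View pics/c_top0_1.png

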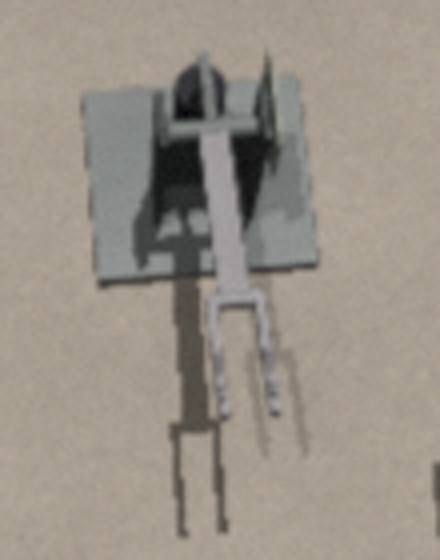

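View pics/c_scene0_1.png

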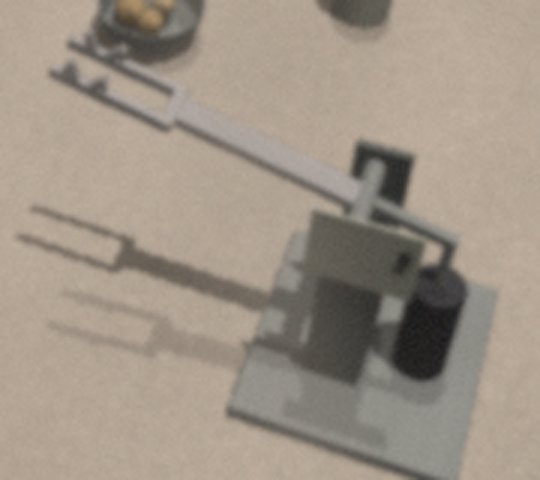

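View pics/c_scene0_0.png

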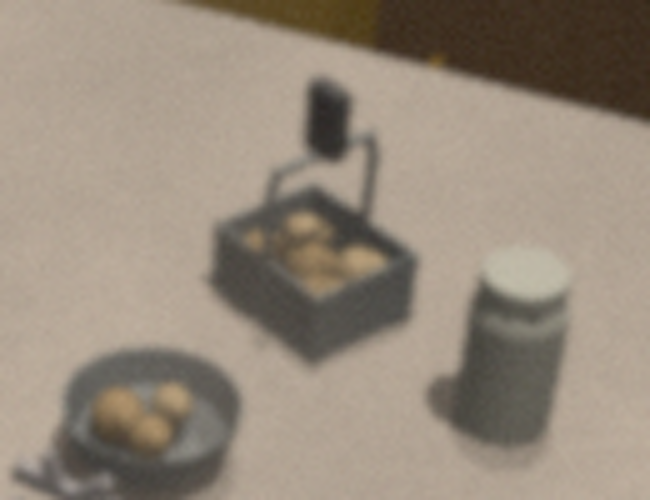

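```bash
python3 - <<'E'
from h import *
T=cloud(load("top0"));S=cloud(load("scene0"))
def pts(W,b,lo,hi,xy=None):
    x,y,w,h=b;P=W[y:y+h,x:x+w].reshape(-1,3);P=P[~np.isnan(P[:,0])];P=P[(P[:,2]>lo)&(P[:,2]<hi)]
    if xy is not None:P=P[np.hypot(*(P[:,:2]-xy[:2]).T)<xy[2]]
    return P
for nm,W,b in(("T",T,(170,190,50,55)),("S",S,(335,105,60,70))):
    for lo,hi in((5,64),(50,64)):
        R=pts(W,b,lo,hi,(514,370,95));print(nm,len(R),cv2.minAreaRect(R[:,:2].astype(np.float32)))
    B=pts(W,b,128,143,(514,370,70));B=B[np.hypot(*(B[:,:2]-[514,370]).T)>20]
    c=B.mean(0);u,s,v=np.linalg.svd(B-c);t=(B-c)@v[0];print(" bar",len(B),c.round(1),np.degrees(np.arctan2(v[0,1],v[0,0])),"mid",(c+v[0]*(t.max()+t.min())/2).round(1),np.ptp(t),s)
    G=pts(W,b,150,200);print(" grip",len(G),cv2.minAreaRect(G[:,:2].astype(np.float32)),G[:,2].max(),np.median(pts(W,b,184,200),0))
for nm,W,b in(("T",T,(310,95,70,110)),("S",S,(285,180,160,150))):
    F=pts(W,b,10,22,(850,-165,200));
    print(nm,"foot",len(F),cv2.minAreaRect(F[:,:2].astype(np.float32)))
    A=pts(W,b,222,300)
    A=A[(A[:,0]<800)];c=A.mean(0);u,s,v=np.linalg.svd(A-c);print(" arm",c,v[0],np.degrees(np.arctan2(v[0,1],v[0,0])),s)
    bar=A[(A[:,0]>680)];
    p=np.polyfit(bar[:,0],bar[:,1],1);pz=np.polyfit(bar[:,0],bar[:,2],1);print(" bar y(x)",np.polyval(p,[570,590,700,820]),np.degrees(np.arctan(p[0])),"z",np.polyval(pz,[590,700,820]),pz[0])
    for x in range(555,690,10):
        Q=A[(A[:,0]>=x)&(A[:,0]<x+10)]; 
        if len(Q):
            m=-188; print(x,len(Q),"lo",Q[Q[:,1]<m][:,1:].mean(0).round(1),"hi",Q[Q[:,1]>m][:,1:].mean(0).round(1),Q[:,1].min().round(),Q[:,1].max().round())
E
```

```text
T 821 ((513.94384765625, 377.3036193847656), (169.287109375, 161.21380615234375), 4.319040775299072)
T 259 ((512.8194580078125, 374.50030517578125), (105.324462890625, 119.50225067138672), 63.155521392822266)
 bar 29 [506.9 363.  136.6] -116.44580662567535 mid [511.7 372.7 137. ] 97.95992605261432 [194.5301347   15.11841253  11.37595184]
 grip 92 ((512.9133911132812, 374.75506591796875), (16.46638298034668, 33.8106803894043), 65.23793029785156) 197.55809164568723 [513.16197805 374.63453898 189.77098325]
S 946 ((508.9681701660156, 352.38482666015625), (149.48727416992188, 129.9152069091797), 64.35757446289062)
S 322 ((515.54638671875, 369.96026611328125), (108.82357788085938, 126.30561828613281), 63.73096466064453)
 bar 31 [513.9 365.2 136.8] -117.03889048985971 mid [516.2 369.7 136.8] 97.97172806936103 [204.35544644  21.29686686  14.53152023]
 grip 107 ((515.7913818359375, 368.96728515625), (19.785587310791016, 36.51030731201172), 71.46272277832031) 195.14113230498606 [516.85210557 368.21171345 190.62176262]
T foot 1605 ((860.9021606445312, -159.39535522460938), (202.118896484375, 22
[... 1760 characters left out ...]
73.9] hi [-173.1  268.7] -218.0 -166.0
595 46 lo [-212.3  264.4] hi [-172.3  264.4] -216.0 -167.0
605 65 lo [-210.6  265.7] hi [-170.3  266.5] -215.0 -163.0
615 49 lo [-209.7  262.4] hi [-169.8  258.1] -214.0 -164.0
625 41 lo [-208.9  257. ] hi [-168.7  255.6] -213.0 -164.0
635 43 lo [-207.8  254. ] hi [-167.6  252.6] -213.0 -163.0
645 43 lo [-206.1  251.7] hi [-166.8  250.5] -211.0 -161.0
655 45 lo [-204.3  248.8] hi [-168.4  250.7] -209.0 -159.0
665 65 lo [-199.9  247.9] hi [-174.1  249.1] -208.0 -159.0
675 49 lo [-193.9  244. ] hi [-179.   246.5] -206.0 -169.0
685 39 lo [-192.2  240. ] hi [-177.3  244.2] -195.0 -167.0<stdin>:23: RuntimeWarning: Mean of empty slice.
  ret = um.true_divide(
```

```bash
cat > mv.py <<'E'
# usage: mv.py cx cy cz cyaw  tx ty tz tyaw  -> tool-frame row
import sys,numpy as np
c=list(map(float,sys.argv[1:5]));t=list(map(float,sys.argv[5:9]))
y=np.radians(c[3]);d=np.subtract(t[:3],c[:3])
print("row",[round(d@np.array(a),1) for a in([np.cos(y),np.sin(y),0],[np.sin(y),-np.cos(y),0],[0,0,-1])],[0,0,round(-(t[3]-c[3]),1)],"rows",np.linalg.norm(d)/41.7,abs(t[3]-c[3])/7.16)
E
python3 mv.py 285.6 -583.9 231.3 -63.9 470 -100 360 0; python3 mv.py 470 -100 360 0 514.5 371.5 300 63.4
```

```text
row [np.float64(-353.4), np.float64(-378.5), np.float64(-128.7)] [0, 0, -63.9] rows 12.796102398297231 8.924581005586592
row [np.float64(44.5), np.float64(-471.5), np.float64(60.0)] [0, 0, -63.4] rows 11.4479826185363 8.854748603351956
```

Request:
arm_command(rows=[[[0, 0, -80, 0, 0, 0], [0, 0, -128.7, 0, 0, 0], [-353.4, -378.5, -128.7, 0, 0, -63.9], [-353.4, -378.5, -128.7, 0, 0, -63.9], [-353.4, -378.5, -128.7, 0, 0, -63.9], [-353.4, -378.5, -128.7, 0, 0, -63.9], [-353.4, -378.5, -128.7, 0, 0, -63.9], [-353.4, -378.5, -128.7, 0, 0, -63.9], [-353.4, -378.5, -128.7, 0, 0, -63.9], [-353.4, -378.5, -128.7, 0, 0, -63.9], [-353.4, -378.5, -128.7, 0, 0, -63.9], [-353.4, -378.5, -128.7, 0, 0, -63.9], [-353.4, -378.5, -128.7, 0, 0, -63.9], [-353.4, -378.5, -128.7, 0, 0, -63.9], [-353.4, -378.5, -128.7, 0, 0, -63.9], [-353.4, -378.5, -128.7, 0, 0, -63.9], [-353.4, -378.5, -128.7, 0, 0, -63.9], [-353.4, -378.5, -128.7, 0, 0, -63.9]]], claw=1)

```text
clock: 1.6
eef_pos: [469.8, -101.2, 359.6]
tool_rot: [3.141, 0.001, -0.002]
force: [-0.3, -0.7, -0.5]
width: 85.7
```

Request:
arm_command(rows=[[[44.5, -471.5, 60, 0, 0, -63.4], [44.5, -471.5, 60, 0, 0, -63.4], [44.5, -471.5, 60, 0, 0, -63.4], [44.5, -471.5, 60, 0, 0, -63.4], [44.5, -471.5, 60, 0, 0, -63.4], [44.5, -471.5, 60, 0, 0, -63.4], [44.5, -471.5, 60, 0, 0, -63.4], [44.5, -471.5, 60, 0, 0, -63.4], [44.5, -471.5, 60, 0, 0, -63.4], [44.5, -471.5, 60, 0, 0, -63.4], [44.5, -471.5, 60, 0, 0, -63.4], [44.5, -471.5, 60, 0, 0, -63.4], [44.5, -471.5, 60, 0, 0, -63.4], [44.5, -471.5, 60, 0, 0, -63.4], [44.5, -471.5, 60, 0, 0, -63.4], [44.5, -471.5, 60, 0, 0, -63.4]]])

```text
clock: 2.93
eef_pos: [516.4, 368.5, 300.0]
tool_rot: [3.14, 0.001, 1.102]
force: [0.3, -0.2, 0.1]
width: 85.5
```

```bash
python3 - <<'E'
from cell import sensors,get_image
from h import *
s=sensors.read_state();print(s["eef_pos"],s["tool_rot"],s["qpos"],s["clock"])
for n,(x,y,w,h) in(("scene",(300,60,140,120)),("top",(140,140,130,110))):
    d=get_image(n); np.savez(f"{n}1.npz",**d);c=d["pixels"][y:y+h,x:x+w,::-1];cv2.imwrite(f"pics/{n}1.png",cv2.resize(c,None,fx=5,fy=5,interpolation=cv2.INTER_CUBIC))
    print(n,"tcp px",proj(d,s["eef_pos"]))
E
```

```text
[516.4319913  368.54343238 299.98396435] [3.14020413e+00 1.42758704e-03 1.10229098e+00] [-0.27901112  0.61575655 -0.67444791  1.46017065  0.39826068  1.20570703
  0.09551481] 2.9333
scene tcp px (np.float64(368.0042620423058), np.float64(89.62160153171536))
top tcp px (np.float64(168.98875447861735), np.float64(202.80110864061504))
```

View pics/scene1.png

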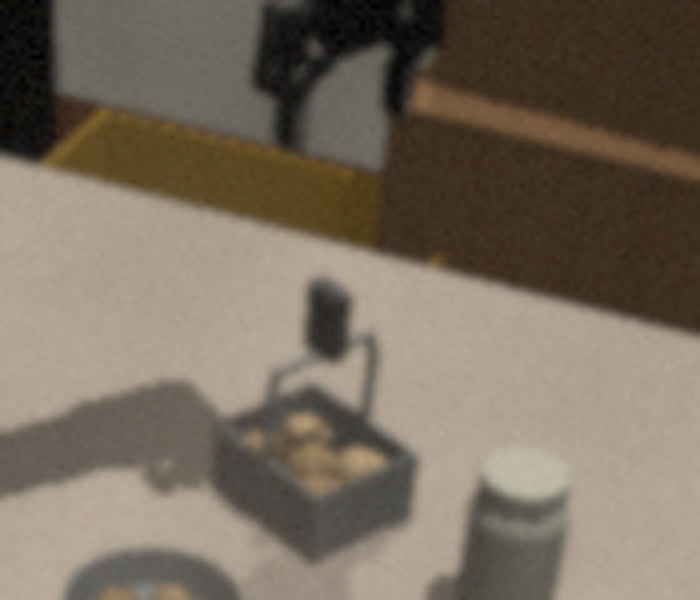

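View pics/top1.png

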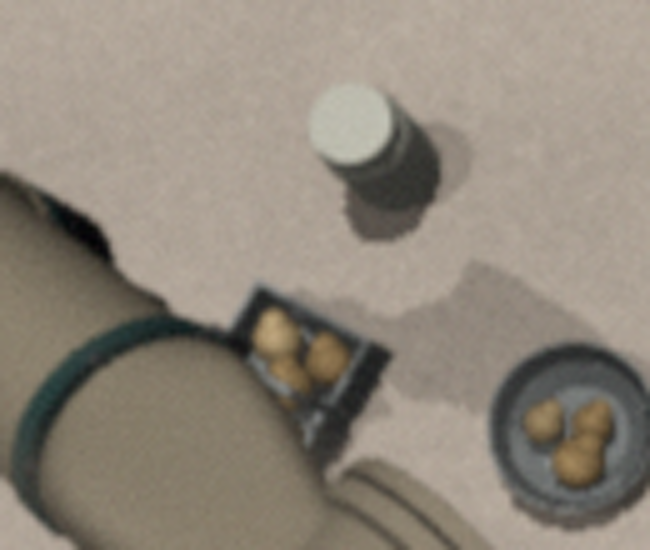

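```bash
python3 - <<'E'
from h import *
from cell import sensors
s=sensors.read_state();print(s["clock"],s["eef_pos"])
W=cloud(load("scene1"))[40:100,335:400].reshape(-1,3);e=s["eef_pos"]
y=s["tool_rot"][2];R=np.array([[np.cos(y),np.sin(y),0],[np.sin(y),-np.cos(y),0],[0,0,-1]])
L=(W-e)@R.T
L=L[(abs(L[:,0])<80)&(abs(L[:,1])<60)&(L[:,2]>-60)&(L[:,2]<20)]
for lo in range(-60,15,6):
    Q=L[(L[:,2]>=lo)&(L[:,2]<lo+6)]
    for sg in(-1,1):
        q=Q[Q[:,0]*sg>0]
        if len(q):print(lo,sg,len(q),q[:,:2].min(0).round(1),q[:,:2].max(0).round(1),np.median(q[:,:2],0).round(1))
E
```

```text
3.0333 [516.17972849 369.22285066 300.36951219]
-60 -1 10 [-72.1   1.5] [-44.  13.] [-55.5   8.5]
-60 1 11 [ 40.1 -10.7] [67.  16.5] [45.1  2. ]
-54 -1 7 [-58.8   1.3] [-44.   11.3] [-50.9   6.8]
-54 1 13 [ 38.6 -10.6] [49.6 13.7] [44.  -0.2]
-48 -1 12 [-56.9  -6.9] [-44.2  12.4] [-51.    5.1]
-48 1 10 [39.7 -6.1] [47.4 10.8] [42.8  3.9]
-42 -1 12 [-59.5  -4.5] [-47.8  10.5] [-55.6   4.9]
-42 1 11 [39.2 -9.5] [44.7 14.5] [41.8 -0.1]
-36 -1 10 [-60.7  -5.8] [-46.9  11.4] [-53.3   6.9]
-36 1 10 [ 38.1 -11.7] [53.5 12.3] [41.9  5.5]
-30 -1 11 [-59.2  -9.1] [-48.7  12.7] [-55.3   5.4]
-30 1 13 [ 37.6 -11.2] [52.1 12.5] [42.   2.7]
-24 -1 6 [-58.1  -4.9] [-43.1   9.3] [-51.9   7.1]
-24 1 8 [ 39.8 -10.3] [45.8 10.9] [42.2  2.6]
-18 -1 7 [-52.4  -2.1] [-43.4  10.6] [-48.9   4.2]
-18 1 7 [38.9 -8.3] [49.1  8.1] [43.9 -0.7]
```

Request:
arm_command(rows=[[[1, 0, 40, 0, 0, 0], [1, 0, 80, 0, 0, 0], [1, 0, 110, 0, 0, 0], [1, 0, 130, 0, 0, 0], [1, 0, 144, 0, 0, 0], [1, 0, 144, 0, 0, 0], [1, 0, 144, 0, 0, 0]]])

```text
clock: 3.62
eef_pos: [516.0, 371.2, 156.0]
tool_rot: [-3.142, 0.001, 1.105]
force: [0.4, 0.7, 0.9]
width: 85.6
```

```bash
python3 - <<'E'
from cell import sensors,get_image
from h import *
s=sensors.read_state();print(s["eef_pos"],s["tool_rot"],s["clock"],s["force"])
for n,(x,y,w,h) in(("scene",(320,90,90,90)),):
    d=get_image(n); np.savez(f"{n}2.npz",**d);c=d["pixels"][y:y+h,x:x+w,::-1];cv2.imwrite(f"pics/{n}2.png",cv2.resize(c,None,fx=6,fy=6,interpolation=cv2.INTER_CUBIC))
    print(n,"tcp px",proj(d,s["eef_pos"]))
E
```

```text
[515.96073335 371.2112946  156.04026558] [-3.14153573e+00  8.30304389e-04  1.10464997e+00] 3.6167 [0.43848474 0.74882406 0.90596672]
scene tcp px (np.float64(364.7313913197324), np.float64(125.66000795921828))
```

View pics/scene2.png

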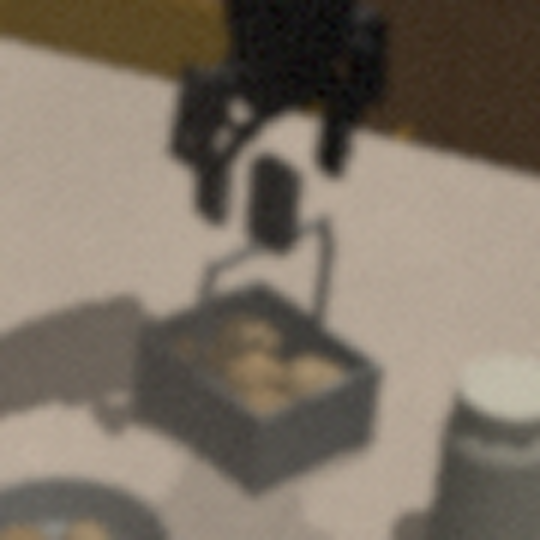

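The grip, at about (365,122) px, sits between the open fingers, whose tips are at (355,126) and (375,119). I'll close the gripper now.

Request:
arm_command(rows=[[[0, 0, 0, 0, 0, 0], [0, 0, 0, 0, 0, 0], [0, 0, 0, 0, 0, 0], [0, 0, 0, 0, 0, 0], [0, 0, 0, 0, 0, 0], [0, 0, 0, 0, 0, 0], [0, 0, 0, 0, 0, 0], [0, 0, 0, 0, 0, 0], [0, 0, 0, 0, 0, 0], [0, 0, 0, 0, 0, 0], [0, 0, 0, 0, 0, 0], [0, 0, 0, 0, 0, 0]]], claw=-1)

```text
clock: 4.67
eef_pos: [515.9, 372.6, 156.3]
tool_rot: [3.141, -0.001, 1.106]
force: [0.2, 2.0, 1.4]
width: 15.2
```

Request:
arm_command(rows=[[[0, 0, -5, 0, 0, 0], [0, 0, -15, 0, 0, 0], [0, 0, -35, 0, 0, 0], [0, 0, -60, 0, 0, 0], [0, 0, -90, 0, 0, 0], [0, 0, -115, 0, 0, 0], [0, 0, -130, 0, 0, 0], [0, 0, -140, 0, 0, 0], [0, 0, -144, 0, 0, 0], [0, 0, -144, 0, 0, 0], [0, 0, -144, 0, 0, 0], [0, 0, -144, 0, 0, 0], [0, 0, -144, 0, 0, 0]]])

```text
clock: 5.75
eef_pos: [515.2, 371.6, 298.6]
tool_rot: [-3.141, 0.002, 1.106]
force: [-0.5, -0.2, -4.2]
width: 15.2
```

```bash
python3 - <<'E'
from cell import sensors,get_image
from h import *
s=sensors.read_state();print(s["eef_pos"],s["tool_rot"],s["clock"],s["force"],s["torque"])
for n,(x,y,w,h) in(("scene",(320,50,100,100)),):
    d=get_image(n); np.savez(f"{n}3.npz",**d);c=d["pixels"][y:y+h,x:x+w,::-1];cv2.imwrite(f"pics/{n}3.png",cv2.resize(c,None,fx=5,fy=5,interpolation=cv2.INTER_CUBIC))
E
```

```text
[515.21648568 371.58146819 298.60348587] [-3.14052546e+00  2.36591193e-03  1.10588442e+00] 5.75 [-0.49289714 -0.22797694 -4.16634778] [ 0.03126601 -0.00402352  0.01140514]
```

View pics/scene3.png

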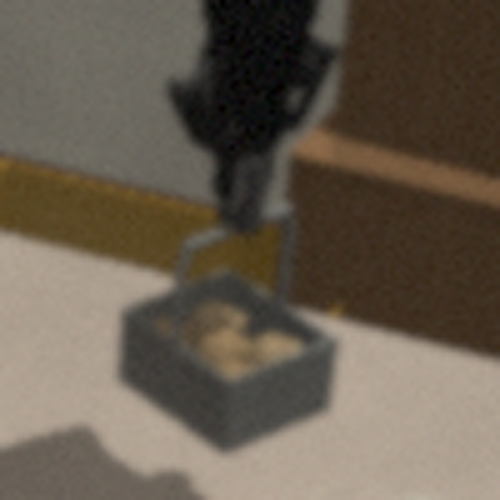

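The basket is held level, with its rim at about (366,118) px and the bail clear. The weight reads about 4.4 N. Next I'll move in front of the fork's free end.

```bash
python3 mv.py 514.9 372.4 300 63.4 445 -206 328 96.1; cat > ramp.py <<'E'
import sys,numpy as np,json
t=json.loads(sys.argv[1]);n=int(sys.argv[2]);h=int(sys.argv[3]) if len(sys.argv)>3 else 0
s=np.linspace(0,1,n+1)[1:];f=s*s*(3-2*s)
print(json.dumps([[round(a*float(k),1) for a in t] for k in list(f)+[1]*h]))
E
python3 ramp.py "[-548.5,196.5,-28,0,0,-32.7]" 20
```

```text
row [np.float64(-548.5), np.float64(196.5), np.float64(-28.0)] [0, 0, -32.7] rows 13.987550771327415 4.567039106145251
[[-4.0, 1.4, -0.2, 0.0, 0.0, -0.2], [-15.4, 5.5, -0.8, 0.0, 0.0, -0.9], [-33.3, 11.9, -1.7, 0.0, 0.0, -2.0], [-57.0, 20.4, -2.9, 0.0, 0.0, -3.4], [-85.7, 30.7, -4.4, 0.0, 0.0, -5.1], [-118.5, 42.4, -6.0, 0.0, 0.0, -7.1], [-154.5, 55.4, -7.9, 0.0, 0.0, -9.2], [-193.1, 69.2, -9.9, 0.0, 0.0, -11.5], [-233.2, 83.6, -11.9, 0.0, 0.0, -13.9], [-274.2, 98.2, -14.0, 0.0, 0.0, -16.4], [-315.3, 112.9, -16.1, 0.0, 0.0, -18.8], [-355.4, 127.3, -18.1, 0.0, 0.0, -21.2], [-394.0, 141.1, -20.1, 0.0, 0.0, -23.5], [-430.0, 154.1, -22.0, 0.0, 0.0, -25.6], [-462.8, 165.8, -23.6, 0.0, 0.0, -27.6], [-491.5, 176.1, -25.1, 0.0, 0.0, -29.3], [-515.2, 184.6, -26.3, 0.0, 0.0, -30.7], [-533.1, 191.0, -27.2, 0.0, 0.0, -31.8], [-544.5, 195.1, -27.8, 0.0, 0.0, -32.5], [-548.5, 196.5, -28.0, 0.0, 0.0, -32.7]]
```

Request:
arm_command(rows=[[[-4, 1.4, -0.2, 0, 0, -0.2], [-15, 5.5, -0.8, 0, 0, -0.9], [-33, 12, -1.7, 0, 0, -2], [-57, 20.4, -2.9, 0, 0, -3.4], [-86, 30.7, -4.4, 0, 0, -5.1], [-118, 42.4, -6, 0, 0, -7.1], [-154, 55.4, -7.9, 0, 0, -9.2], [-193, 69.2, -9.9, 0, 0, -11.5], [-233, 83.6, -11.9, 0, 0, -13.9], [-274, 98.2, -14, 0, 0, -16.4], [-315, 113, -16.1, 0, 0, -18.8], [-355, 127.3, -18.1, 0, 0, -21.2], [-394, 141, -20.1, 0, 0, -23.5], [-430, 154, -22, 0, 0, -25.6], [-463, 165.8, -23.6, 0, 0, -27.6], [-491.5, 176, -25.1, 0, 0, -29.3], [-515, 184.6, -26.3, 0, 0, -30.7], [-533, 191, -27.2, 0, 0, -31.8], [-544.5, 195, -27.8, 0, 0, -32.5], [-548.5, 196.5, -28, 0, 0, -32.7]]])

```text
clock: 7.47
eef_pos: [443.6, -209.6, 327.8]
tool_rot: [-3.14, 0.002, 1.672]
force: [0.0, 0.1, -3.8]
width: 15.3
```

Request:
arm_command(rows=[[[0, 0, 0, 0, 0, 0], [0, 0, 0, 0, 0, 0], [0, 0, 0, 0, 0, 0], [0, 0, 0, 0, 0, 0]]])

```text
clock: 7.8
eef_pos: [445.5, -204.9, 328.2]
tool_rot: [3.141, -0.0, 1.679]
force: [-0.0, -1.2, -4.3]
width: 15.5
```

```bash
cat > snap.py <<'E'
import sys
from cell import sensors,get_image
from h import *
k=sys.argv[1];s=sensors.read_state();print(s["eef_pos"].round(2),s["tool_rot"].round(4),s["clock"],s["force"].round(2),s["torque"].round(3),s["width"])
for n,(x,y,w,h) in(("scene",(240,130,150,120)),("top",(290,110,110,110))):
    d=get_image(n); np.savez(f"{n}{k}.npz",**d,eef=s["eef_pos"],rot=s["tool_rot"]);c=d["pixels"][y:y+h,x:x+w,::-1];cv2.imwrite(f"pics/{n}{k}.png",cv2.resize(c,None,fx=5,fy=5,interpolation=cv2.INTER_CUBIC))
    print(n,"tcp px",proj(d,s["eef_pos"]))
E
python3 snap.py 4
```

```text
[ 445.48 -204.91  328.18] [ 3.1414 -0.      1.6786] 7.8 [-0.   -1.18 -4.27] [-0.014 -0.024  0.023] 15.494762962907215
scene tcp px (np.float64(255.53404117561553), np.float64(168.56765019654145))
top tcp px (np.float64(357.95248238422664), np.float64(229.12992184801845))
```

View pics/scene4.png

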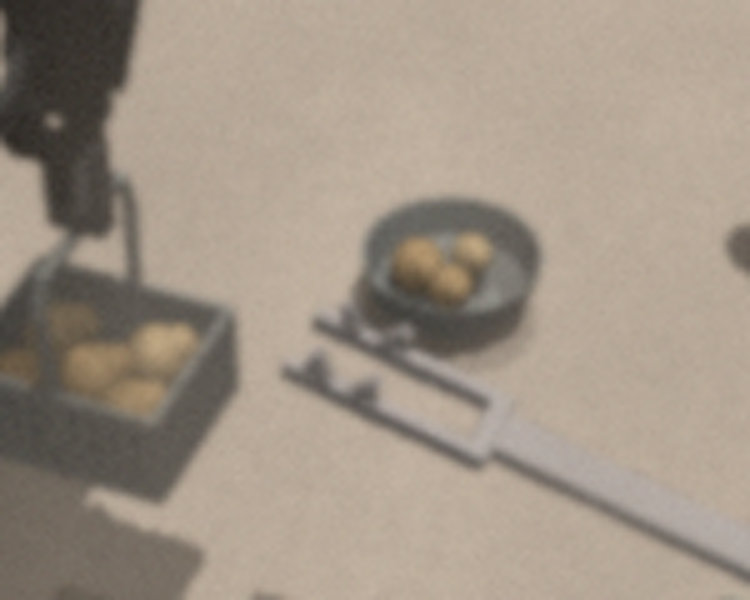

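View pics/top4.png

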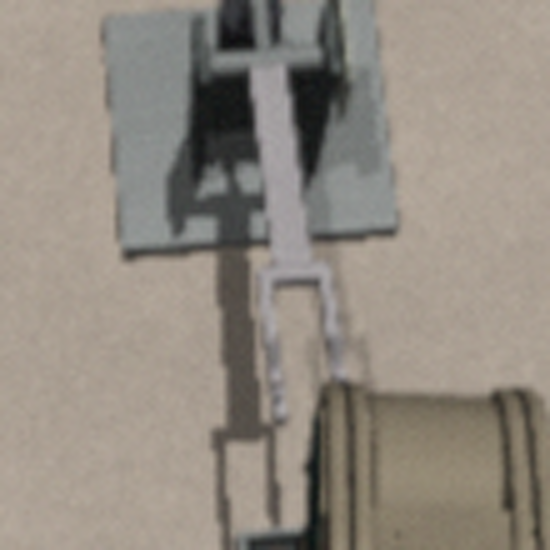

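```bash
python3 - <<'E'
from h import *
for n in("scene0","scene4","top0"):
    d=load(n);W=cloud(d).reshape(-1,3)
    a=np.radians(6.1);ex=np.array([np.cos(a),np.sin(a)]);ey=np.array([-ex[1],ex[0]])
    o=np.array([592,-190.]);L=np.c_[(W[:,:2]-o)@ex,(W[:,:2]-o)@ey,W[:,2]]
    m=(abs(L[:,0])<140)&(abs(L[:,1])<32)&(L[:,2]>200)&(L[:,2]<300)&(L[:,0]>-60);A=L[m]
    # arm frame height above line (tilt .25) through origin z 272
    c,s=np.cos(.25),np.sin(.25);along=A[:,0]*c-(A[:,2]-272)*s;h=A[:,0]*s+(A[:,2]-272)*c
    print(n)
    bar=(along>75)&(along<130)&(abs(A[:,1])<20);print(" bar mid y",A[bar,1].mean(),np.polyfit(along[bar],A[bar,1],1)[0],"h",np.median(h[bar]))
    for x in range(-44,44,4):
        r=[]
        for sg in(-1,1):
            q=(along>=x)&(along<x+4)&(A[:,1]*sg>8);r+=[q.sum(),round(float(np.percentile(h[q],90)),1) if q.any() else 0,round(float(A[q,1].mean()),1) if q.any() else 0]
        print(x,r)
E
```

```text
scene0
 bar mid y -3.5166532545424665 -0.08948929318236232 h -3.2667750698032663
-44 [np.int64(0), 0, 0, np.int64(0), 0, 0]
-40 [np.int64(0), 0, 0, np.int64(0), 0, 0]
-36 [np.int64(0), 0, 0, np.int64(0), 0, 0]
-32 [np.int64(0), 0, 0, np.int64(0), 0, 0]
-28 [np.int64(5), -3.0, -22.6, np.int64(4), -2.7, 18.4]
-24 [np.int64(7), -2.5, -21.4, np.int64(9), -2.7, 16.4]
-20 [np.int64(9), -2.8, -22.6, np.int64(9), -0.8, 18.1]
-16 [np.int64(13), 11.1, -22.7, np.int64(11), 10.7, 17.2]
-12 [np.int64(14), 11.4, -22.7, np.int64(13), 10.4, 16.5]
-8 [np.int64(14), 6.4, -22.6, np.int64(13), 6.4, 17.6]
-4 [np.int64(10), 0.9, -22.4, np.int64(10), -0.7, 17.9]
0 [np.int64(10), -1.5, -22.5, np.int64(6), -1.9, 16.5]
4 [np.int64(7), -0.6, -22.8, np.int64(7), -3.7, 15.6]
8 [np.int64(10), 0.5, -22.7, np.int64(9), 0.7, 17.1]
12 [np.int64(11), 5.2, -22.7, np.int64(12), 5.6, 17.0]
16 [np.int64(13), 8.5, -22.6, np.int64(12), 9.2, 16.1]
20 [np.int64(15), 10.2, -21.6, np.int64(14), 10.6, 18.3]
24 [np.int64(8), -2.6, -23.2, np.int64(9), -1.7, 17.2]
28 [np.int64(9), -1.5, -22.9, np.int64(8), -2.5, 17.2]
32 [np.int64(
[... 1923 characters left out ...]
.3, 22.1]
-8 [np.int64(2), -9.2, -14.0, np.int64(0), 0, 0]
-4 [np.int64(2), -3.8, -14.2, np.int64(1), -2.6, 24.0]
0 [np.int64(3), -2.9, -17.6, np.int64(2), -3.3, 22.1]
4 [np.int64(5), 0.8, -19.4, np.int64(3), -4.8, 22.1]
8 [np.int64(6), 2.9, -17.9, np.int64(9), 2.8, 23.6]
12 [np.int64(6), 9.8, -18.5, np.int64(6), 8.6, 22.7]
16 [np.int64(4), 10.0, -17.5, np.int64(3), 11.2, 22.4]
20 [np.int64(3), 4.1, -16.0, np.int64(2), 8.8, 20.3]
24 [np.int64(2), 0.0, -14.1, np.int64(0), 0, 0]
28 [np.int64(2), -2.4, -17.9, np.int64(2), 0.3, 24.0]
32 [np.int64(3), -2.5, -17.2, np.int64(3), -0.9, 23.4]
36 [np.int64(1), -6.6, -19.0, np.int64(4), -1.1, 22.1]
40 [np.int64(2), -4.7, -17.8, np.int64(3), -2.9, 22.5]
```

```bash
cat > barfit.py <<'E'
import sys
from h import *
d=load(sys.argv[1]);e=d["eef"];W=cloud(d).reshape(-1,3)
a=np.radians(6.1);ex=np.array([np.cos(a),np.sin(a)]);ey=np.array([-ex[1],ex[0]])
L=np.c_[(W[:,:2]-e[:2])@ex,(W[:,:2]-e[:2])@ey,W[:,2]-e[2]]
L=L[(abs(L[:,0])<90)&(abs(L[:,1])<90)&(L[:,2]<60)&(L[:,2]>-190)]
B=L[(abs(L[:,0])<20)&(L[:,2]>-32)&(L[:,2]<-10)&(abs(L[:,1])<55)]
for y in range(-52,52,8):
    q=B[(B[:,1]>=y)&(B[:,1]<y+8)]
    if len(q):print("bar",y,len(q),q[:,[0,2]].mean(0).round(1),q[:,[0,2]].std(0).round(1))
U=L[(L[:,2]>-80)&(L[:,2]<-30)&(abs(L[:,0])<20)]
for sg in(-1,1):
    q=U[U[:,1]*sg>35];print("upright",sg,len(q),q.mean(0).round(1) if len(q) else 0)
R=L[(L[:,2]>-108)&(L[:,2]<-90)];print("rim",len(R),cv2.minAreaRect(R[:,:2].astype(np.float32)),R[:,2].max())
G=L[(L[:,2]>0)&(L[:,2]<40)];print("fing",len(G),G.min(0).round(1),G.max(0).round(1))
E
python3 barfit.py scene4
```

```text
bar -52 22 [  0.4 -23.8] [2.4 4.5]
bar -44 7 [  1.  -17.3] [1.5 2.2]
bar -36 8 [  0.7 -17.6] [2.6 1.9]
bar -28 6 [  0.8 -18.4] [1.9 1.6]
bar -20 8 [  1.7 -17.1] [2.5 0.9]
bar -12 35 [  0.3 -14.5] [10.4  2.8]
bar -4 5 [ 15.4 -13.8] [0.7 3. ]
bar 28 3 [  1.6 -18.4] [0.8 2.8]
bar 36 10 [  1.  -20.9] [2.1 5.1]
bar 44 4 [  0.7 -23.5] [1.9 5.5]
upright -1 49 [  0.7 -51.8 -53.7]
upright 1 44 [  0.5  46.9 -56.1]
rim 791 ((-1.0892410278320312, -1.3034591674804688), (106.59494018554688, 123.24627685546875), 89.49899291992188) -90.66820071669815
fing 172 [-15.6 -23.5   0.3] [17.7 21.1 39.9]
```

```bash
cat > favg.py <<'E'
import sys
from cell import sensors,get_image
import numpy as np
F=[];P=[];M=[]
for i in range(int(sys.argv[1])):
    get_image("scene");s=sensors.read_state();F.append(s["force"]);P.append(s["eef_pos"]);M.append(s["torque"])
F=np.array(F);print(s["clock"],"F",F.mean(0).round(2),"std",F.std(0).round(2),"P",np.mean(P,0).round(2),np.std(P,0).round(2),"M",np.mean(M,0).round(3),"rot",s["tool_rot"].round(4)); print(F[:,2].round(2))
E
python3 favg.py 14
```

```text
8.6 F [-0.08 -0.04 -4.12] std [0.5  0.64 0.55] P [ 445.37 -206.04  328.02] [0.06 0.25 0.03] M [-0.007  0.008  0.002] rot [ 3.1416 -0.      1.6764]
[-4.75 -5.18 -3.69 -4.3  -3.64 -4.36 -4.34 -3.36 -4.78 -3.84 -3.87 -3.48
 -3.47 -4.58]
```

Request:
arm_command(rows=[[[0, 2, 1, 0, 0, 0], [0, 8, 3, 0, 0, 0], [0, 18, 6, 0, 0, 0], [0, 30, 7, 0, 0, 0], [0, 44, 7, 0, 0, 0], [0, 58, 7, 0, 0, 0], [0, 72, 7, 0, 0, 0], [0, 86, 7, 0, 0, 0], [0, 100, 7, 0, 0, 0], [0, 114, 7, 0, 0, 0], [0, 126, 7, 0, 0, 0], [0, 136, 7, 0, 0, 0], [0, 144, 7, 0, 0, 0], [0, 149, 7, 0, 0, 0], [0, 151, 7, 0, 0, 0], [0, 152, 7, 0, 0, 0], [0, 152, 7, 0, 0, 0], [0, 152, 7, 0, 0, 0], [0, 152, 7, 0, 0, 0], [0, 152, 7, 0, 0, 0]]])

```text
clock: 10.27
eef_pos: [596.1, -190.5, 321.2]
tool_rot: [-3.142, 0.0, 1.676]
force: [0.4, 0.0, -3.6]
width: 15.2
```

```bash
python3 snap.py 5; python3 barfit.py scene5
```

```text
[ 596.14 -190.49  321.23] [-3.1415e+00  4.0000e-04  1.6760e+00] 10.2667 [ 0.38  0.05 -3.58] [ 0.022 -0.023  0.007] 15.16868810359726
scene tcp px (np.float64(310.77060977020653), np.float64(185.49548516570675))
top tcp px (np.float64(353.0654321762827), np.float64(179.6365046943343))
bar -52 18 [ -0.5 -24. ] [1.9 4.8]
bar -44 10 [  0.  -18.9] [2.1 2.2]
bar -36 8 [ -0.3 -18.2] [2.7 1.8]
bar -28 7 [  0.4 -17.9] [1.5 1.2]
bar -20 8 [  0.  -17.5] [2.6 2.2]
bar -12 35 [  0.7 -14.9] [9.2 2.6]
bar -4 3 [ 15.7 -14.3] [0.1 2.8]
bar 36 4 [  2.6 -23. ] [0.4 5.1]
bar 44 2 [  2.4 -30.4] [0.8 0.9]
upright -1 48 [  0.5 -52.1 -52.9]
upright 1 26 [  1.5  47.5 -52.8]
rim 641 ((-1.4203643798828125, -0.7051010131835938), (106.4357681274414, 122.26679992675781), 89.51751708984375) -90.6340215083979
fing 161 [-14.4 -25.9   0.9] [16.8 14.1 39.6]
```

View pics/scene5.png

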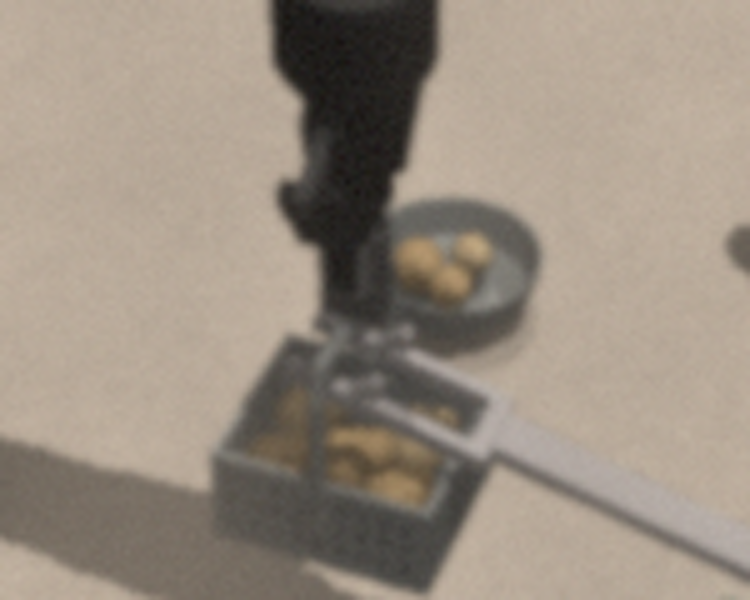

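View pics/top5.png

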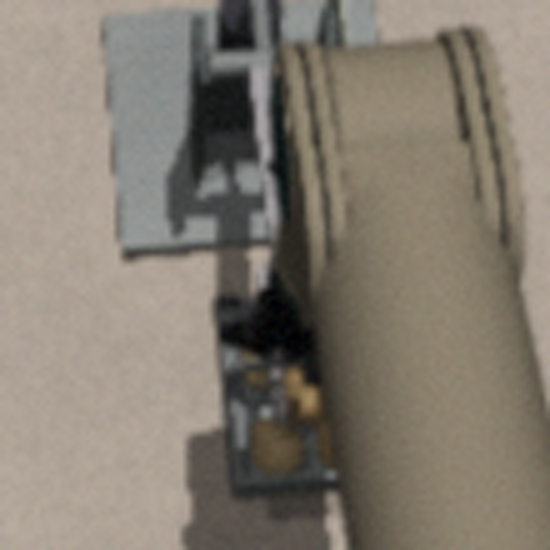

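The prongs are threaded under the bar, with the bail upright at about (303,210) px and the notch walls at (307-321,200-208). Bar and notch agree to about 1 mm. I'll work out the arc, then lower.

```bash
python3 - <<'E'
import numpy as np
for th in np.linspace(.25,-.1,15):
    print(round(th,3),"sink",round(271.93-(200+250*np.sin(th)+10.4*np.cos(th)),1),"out",round(250*np.cos(th)-10.4*np.sin(th)-239.66,2))
E
```

```text
0.25 sink 0.0 out -0.0
0.225 sink 6.0 out 1.72
0.2 sink 12.1 out 3.29
0.175 sink 18.2 out 4.71
0.15 sink 24.3 out 5.98
0.125 sink 30.4 out 7.09
0.1 sink 36.6 out 8.05
0.075 sink 42.8 out 8.86
0.05 sink 49.0 out 9.51
0.025 sink 55.3 out 10.0
0.0 sink 61.5 out 10.34
-0.025 sink 67.8 out 10.52
-0.05 sink 74.0 out 10.55
-0.075 sink 80.3 out 10.42
-0.1 sink 86.5 out 10.13
```

Request:
arm_command(rows=[[[0, 0, 2, 0, 0, 0], [0, 0, 5, 0, 0, 0], [0, 0, 8, 0, 0, 0], [0, 0, 11, 0, 0, 0], [0, 0, 14, 0, 0, 0], [0, 0, 16, 0, 0, 0], [0, 0, 18, 0, 0, 0], [0, 0, 20, 0, 0, 0], [0, 0, 21, 0, 0, 0], [0, 0, 22, 0, 0, 0], [0, 0, 23, 0, 0, 0], [0, 0, 24, 0, 0, 0], [0, 0, 25, 0, 0, 0], [0, 0, 26, 0, 0, 0], [0, 0, 27, 0, 0, 0], [0, 0, 28, 0, 0, 0], [0, 0, 29, 0, 0, 0], [0, 0, 30, 0, 0, 0], [0, 0, 30, 0, 0, 0]]])

```text
clock: 11.95
eef_pos: [596.5, -190.2, 291.0]
tool_rot: [3.141, 0.0, 1.677]
force: [-0.8, 0.1, -2.5]
width: 15.2
```

```bash
python3 snap.py 6; python3 barfit.py scene6;python3 favg.py 8
```

```text
[ 596.53 -190.17  290.99] [3.1414 0.     1.6765] 11.95 [-0.76  0.08 -2.47] [-0.057  0.018 -0.014] 15.1930099308134
scene tcp px (np.float64(310.992586718478), np.float64(194.7927360511872))
top tcp px (np.float64(352.14194538169176), np.float64(181.94903646819876))
bar -52 20 [ -0.3 -23.2] [2.3 4.5]
bar -44 7 [  0.2 -17.3] [1.9 1.5]
bar -36 6 [ -0.7 -18.8] [2.4 0.7]
bar -28 69 [ -0.2 -22.3] [12.1  5.6]
bar -20 26 [  1.  -18.8] [11.3  4.7]
bar -12 34 [  1.3 -14.8] [9.7 2.9]
bar -4 2 [ 16.4 -13. ] [0.6 0.2]
bar 12 18 [ 15.7 -23.2] [2.5 6.3]
bar 20 6 [ 15.4 -20.1] [2.9 5.4]
bar 36 4 [  2.4 -22.2] [0.3 4.2]
bar 44 1 [  0.5 -18. ] [0. 0.]
upright -1 47 [ -0.4 -52.  -53.4]
upright 1 14 [  1.4  46.8 -61.3]
rim 657 ((-1.0050125122070312, -2.1076622009277344), (120.79446411132812, 106.23352813720703), 0.13827350735664368) -90.60036206595879
fing 153 [-15.9 -24.    0.6] [16.8 16.2 39.9]
12.45 F [-0.   -0.44 -3.19] std [0.52 0.45 0.47] P [ 596.57 -190.2   291.13] [0.02 0.02 0.04] M [-0.056 -0.015 -0.015] rot [3.1414 0.     1.6765]
[-2.62 -2.4  -3.69 -3.22 -3.34 -3.76 -3.59 -2.89]
```

View pics/scene6.png

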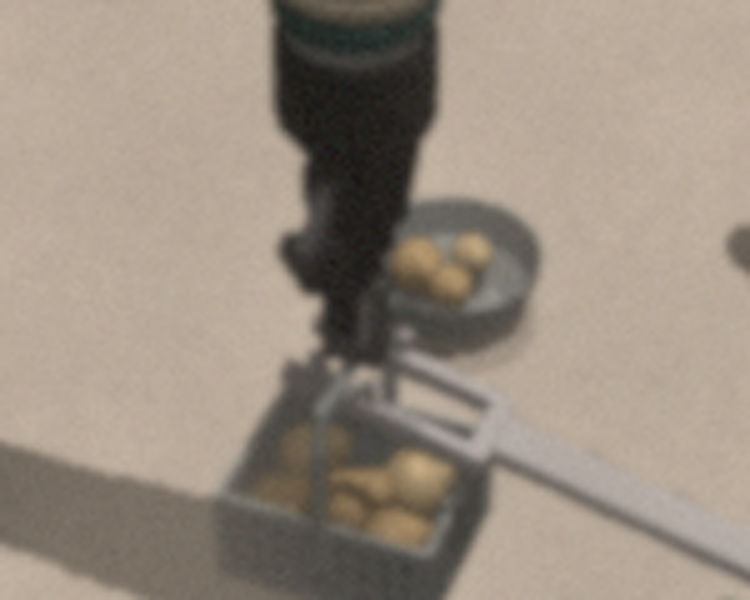

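Request:
arm_command(rows=[[[0, -0.8, 1, 0, 0, 0], [0, -1.2, 2, 0, 0, 0], [0, -1.5, 3.2, 0, 0, 0], [0, -1.8, 4.5, 0, 0, 0], [0, -2.1, 5.8, 0, 0, 0], [0, -2.4, 7, 0, 0, 0], [0, -2.8, 8.3, 0, 0, 0], [0, -3.1, 9.5, 0, 0, 0], [0, -3.4, 10.8, 0, 0, 0], [0, -3.7, 12, 0, 0, 0], [0, -4, 13.3, 0, 0, 0], [0, -4.3, 14.5, 0, 0, 0], [0, -4.6, 15.8, 0, 0, 0], [0, -4.9, 17, 0, 0, 0], [0, -5.2, 18.3, 0, 0, 0], [0, -5.4, 19.5, 0, 0, 0], [0, -5.7, 20.8, 0, 0, 0], [0, -5.9, 22, 0, 0, 0], [0, -6.2, 23.5, 0, 0, 0], [0, -6.4, 25, 0, 0, 0]]])

```text
clock: 14.12
eef_pos: [590.2, -190.8, 266.0]
tool_rot: [3.141, 0.0, 1.677]
force: [2.2, 0.0, -1.7]
width: 15.6
```

```bash
python3 snap.py 7; python3 favg.py 8
```

```text
[ 590.18 -190.8   265.99] [3.1413 0.     1.6765] 14.1167 [ 2.2   0.02 -1.69] [ 0.015 -0.432  0.073] 15.56097687494956
scene tcp px (np.float64(308.6779654931637), np.float64(201.59121579838947))
top tcp px (np.float64(351.68358658316066), np.float64(185.82240713349583))
14.6167 F [ 1.11  0.47 -1.41] std [0.34 0.39 0.44] P [ 590.02 -190.85  266.05] [0.01 0.01 0.06] M [ 0.053 -0.303  0.023] rot [-3.1415e+00  1.0000e-04  1.6765e+00]
[-0.82 -1.7  -1.56 -1.31 -1.24 -1.46 -0.91 -2.3 ]
```

View pics/scene7.png

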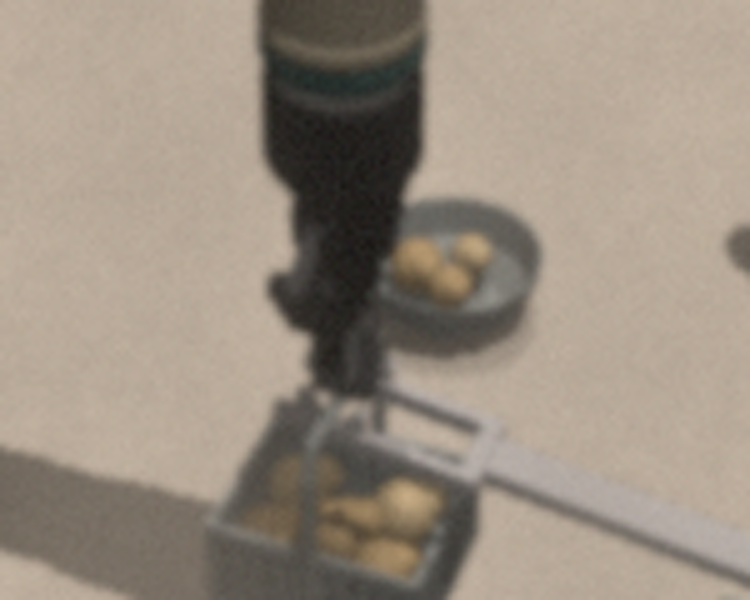

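Request:
arm_command(rows=[[[0, 0.5, 0, 0, 0, 0], [0, 1, 0, 0, 0, 0], [0, 1.5, 0, 0, 0, 0], [0, 2, 0, 0, 0, 0], [0, 2, 0, 0, 0, 0], [0, 2, 0, 0, 0, 0]]])

```text
clock: 15.12
eef_pos: [591.9, -190.9, 265.9]
tool_rot: [-3.141, 0.0, 1.676]
force: [-1.4, -0.4, -0.1]
width: 15.3
```

```bash
python3 favg.py 8
```

```text
15.5167 F [-1.34 -0.58 -0.78] std [0.59 0.41 0.56] P [ 592.01 -190.82  266.  ] [0.06 0.03 0.02] M [-0.169  0.244 -0.008] rot [-3.1416e+00  2.0000e-04  1.6764e+00]
[-0.15 -0.37 -1.17 -0.59 -0.13 -0.65 -1.65 -1.52]
```

```bash
cat > notch.py <<'E'
import sys
from h import *
from cell import get_image,sensors
n=int(sys.argv[1]);th=float(sys.argv[2]);z0=200+250*np.sin(th)+10.4*np.cos(th)
e=sensors.read_state()["eef_pos"];D=[get_image("scene") for _ in range(n)]
d=D[0];Z=np.stack([q["z_map"] for q in D]).astype(float);Z[Z==0]=np.nan;d=dict(d);d["z_map"]=np.nan_to_num(np.nanmedian(Z,0))
W=cloud(d).reshape(-1,3)
a=np.radians(6.1);ex=np.array([np.cos(a),np.sin(a)]);ey=np.array([-ex[1],ex[0]])
L=np.c_[(W[:,:2]-e[:2])@ex,(W[:,:2]-e[:2])@ey,W[:,2]-e[2]]
B=L[(abs(L[:,0])<12)&(L[:,2]>-30)&(L[:,2]<-12)&(L[:,1]<-28)&(L[:,1]>-46)]
print("bar",len(B),B.mean(0).round(2))
U=L[(L[:,2]>-80)&(L[:,2]<-45)&(abs(L[:,0])<15)&(L[:,1]<-40)];print("upright",len(U),U.mean(0).round(2),np.polyfit(U[:,2],U[:,0],1))
m=(abs(L[:,0])<60)&(abs(L[:,1])<30)&(L[:,2]<10)&(L[:,2]>-60);A=L[m]
c,s=np.cos(th),np.sin(th);zz=A[:,2]+e[2]-z0;al=A[:,0]*c-zz*s;h=A[:,0]*s+zz*c
for x in range(-40,60,4):
    r=[]
    for lo,hi in((-27,-16),(14,24)):
        q=(al>=x)&(al<x+4)&(A[:,1]>lo)&(A[:,1]<hi)&(h>-16)&(h<25);r+=[int(q.sum()),round(float(np.percentile(h[q],90)),1) if q.any() else 0]
    print(x,r)
F=[(i) for i in ()]
E
python3 notch.py 4 0.14; python3 - <<'E'
from cell import sensors;s=sensors.read_state();print(s["force"],s["clock"],s["eef_pos"])
E
```

```text
bar 18 [  0.08 -37.4  -17.58]
upright 31 [  0.64 -52.12 -61.87] [-0.01173607 -0.08275884]
-40 [0, 0, 0, 0]
-36 [0, 0, 0, 0]
-32 [9, -3.9, 5, -3.7]
-28 [6, -3.2, 2, -12.6]
-24 [10, -2.4, 0, 0]
-20 [14, 9.7, 0, 0]
-16 [13, 7.0, 0, 0]
-12 [10, 2.5, 0, 0]
-8 [4, 1.2, 0, 0]
-4 [4, 4.0, 0, 0]
0 [10, 3.8, 0, 0]
4 [9, 0.1, 0, 0]
8 [12, 6.6, 7, 8.5]
12 [16, 9.0, 11, 10.6]
16 [7, 1.4, 11, 7.8]
20 [9, -2.9, 8, -3.4]
24 [7, -3.3, 8, -3.7]
28 [9, -3.0, 7, -3.5]
32 [8, -3.3, 8, -3.3]
36 [9, -3.6, 8, -3.3]
40 [8, -3.1, 8, -3.5]
44 [8, -2.5, 8, -2.9]
48 [8, -3.3, 6, -4.1]
52 [8, -3.8, 9, -4.3]
56 [7, -2.9, 6, -2.7]
[-0.53504664 -0.06987483 -1.50720051] 15.7167 [ 592.13741179 -190.7471824   266.04411262]
```

The notch walls sit at about -21 and +18 mm along the arm and the bar is at about -1.3 mm, so it is centred and the ±1.2 N sideways force is friction. I'll keep sinking along the arc.

Request:
arm_command(rows=[[[0, -0.1, 0.5, 0, 0, 0], [0, -0.2, 1.3, 0, 0, 0], [0, -0.4, 2.3, 0, 0, 0], [0, -0.5, 3.3, 0, 0, 0], [0, -0.7, 4.3, 0, 0, 0], [0, -0.8, 5.3, 0, 0, 0], [0, -1, 6.3, 0, 0, 0], [0, -1.2, 7.3, 0, 0, 0], [0, -1.3, 8.3, 0, 0, 0], [0, -1.5, 9.3, 0, 0, 0], [0, -1.6, 10.3, 0, 0, 0], [0, -1.8, 11.2, 0, 0, 0], [0, -1.8, 11.7, 0, 0, 0], [0, -1.9, 12, 0, 0, 0], [0, -1.9, 12, 0, 0, 0], [0, -1.9, 12, 0, 0, 0]]])

```text
clock: 17.05
eef_pos: [590.4, -190.8, 254.1]
tool_rot: [3.141, 0.0, 1.677]
force: [0.1, -2.4, -0.4]
width: 15.4
```

```bash
python3 favg.py 16
```

```text
17.85 F [ 0.99 -1.33 -0.32] std [0.51 0.52 0.43] P [ 590.38 -190.84  254.1 ] [0.03 0.02 0.03] M [-0.356 -0.221  0.004] rot [3.1412 0.     1.6764]
[ 0.08  0.14  0.55 -0.47 -0.29 -1.34 -0.43 -0.29 -0.51 -0.13 -0.65 -0.69
 -0.47  0.21 -0.22 -0.66]
```

Request:
arm_command(rows=[[[-0.3, 0.2, 0.5, 0, 0, 0], [-0.6, 0.4, 1, 0, 0, 0], [-0.9, 0.5, 1.6, 0, 0, 0], [-1, 0.6, 2.3, 0, 0, 0], [-1, 0.6, 3, 0, 0, 0], [-1, 0.6, 3.6, 0, 0, 0], [-1, 0.6, 4, 0, 0, 0], [-1, 0.6, 4, 0, 0, 0], [-1, 0.6, 4, 0, 0, 0], [-1, 0.6, 4, 0, 0, 0]]])

```text
clock: 18.68
eef_pos: [590.9, -191.7, 250.0]
tool_rot: [-3.142, -0.0, 1.677]
force: [-1.7, 1.1, -0.0]
width: 15.4
```

```bash
python3 favg.py 20
```

```text
19.6833 F [-1.22  1.11  0.18] std [0.47 0.45 0.43] P [ 590.93 -191.7   250.04] [0.02 0.03 0.01] M [ 0.281  0.319 -0.018] rot [ 3.1415e+00 -1.0000e-04  1.6765e+00]
[ 0.69  0.1  -0.48  0.24  0.42  0.25 -0.18  0.37 -0.17 -0.04 -0.04 -0.14
  0.55  0.18  0.71 -0.16 -0.14  0.5  -0.41  1.33]
```

Request:
arm_command(rows=[[[0.2, -0.1, 0, 0, 0, 0], [0.4, -0.2, 0, 0, 0, 0], [0.5, -0.3, 0, 0, 0, 0], [0.5, -0.3, 0, 0, 0, 0], [0.5, -0.3, 0, 0, 0, 0]]])

```text
clock: 20.1
eef_pos: [590.9, -191.7, 250.2]
tool_rot: [3.141, 0.001, 1.676]
force: [-0.1, 0.1, -0.1]
width: 15.4
```

```bash
python3 favg.py 20; python3 notch.py 4 0.075; python3 snap.py 8
```

```text
21.1 F [ 0.84 -1.02 -0.27] std [0.57 0.69 0.65] P [ 590.8  -191.58  250.11] [0.04 0.03 0.03] M [-0.261 -0.238  0.004] rot [3.1412e+00 4.0000e-04 1.6763e+00]
[ 0.33 -0.75  0.17 -1.61  0.9  -0.24  0.73 -0.03 -0.7  -0.81 -0.17 -0.13
 -1.01 -0.83 -0.76 -1.19 -0.2   0.14  0.21  0.45]
bar 19 [  0.13 -38.43 -18.63]
upright 28 [ -0.2  -52.73 -62.1 ] [0.03821964 2.17096371]
-40 [0, 0, 0, 0]
-36 [1, -7.9, 1, -3.3]
-32 [9, -2.2, 8, -3.1]
-28 [5, -2.6, 0, 0]
-24 [11, 8.1, 0, 0]
-20 [12, 11.8, 0, 0]
-16 [13, 5.9, 0, 0]
-12 [8, 0.7, 0, 0]
-8 [2, -2.2, 0, 0]
-4 [5, 4.8, 0, 0]
0 [9, 3.8, 0, 0]
4 [9, 1.9, 0, 0]
8 [12, 8.6, 2, 9.0]
12 [13, 10.4, 13, 9.6]
16 [9, -0.6, 10, -1.1]
20 [6, -3.0, 6, -3.2]
24 [10, -2.1, 8, -3.1]
28 [6, -3.1, 7, -4.5]
32 [9, -2.9, 6, -2.7]
36 [5, -3.3, 9, -2.6]
40 [10, -2.9, 7, -3.4]
44 [6, -3.5, 8, -2.8]
48 [10, -3.4, 7, -2.9]
52 [6, -2.9, 8, -2.8]
56 [8, -2.7, 8, -3.4]
[ 590.63 -191.39  250.05] [3.1414e+00 1.0000e-04 1.6764e+00] 21.3 [ 1.23 -1.92 -0.23] [-0.439 -0.356  0.037] 15.197009000817493
scene tcp px (np.float64(308.75538965716106), np.float64(206.41799449966902))
top tcp px (np.float64(351.4683378425732), np.float64(186.8495403549271))
```

View pics/scene8.png

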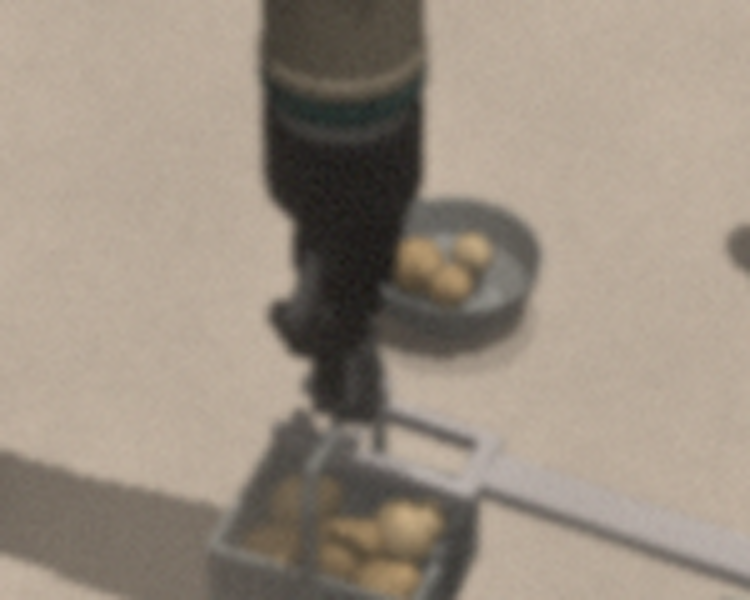

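Request:
arm_command(rows=[[[-0.2, -0.5, 0.3, 0, 0, 0], [-0.4, -1, 0.6, 0, 0, 0], [-0.5, -1.6, 1, 0, 0, 0], [-0.5, -1.6, 1, 0, 0, 0], [-0.5, -1.4, 1, 0, 0, 0], [-0.4, -1.2, 1, 0, 0, 0], [-0.4, -1.2, 1, 0, 0, 0]]])

```text
clock: 21.98
eef_pos: [589.1, -191.3, 248.9]
tool_rot: [-3.141, -0.001, 1.677]
force: [1.1, 1.3, -0.2]
width: 15.0
```

```bash
python3 favg.py 20; python3 notch.py 6 0.072
```

```text
22.9833 F [-0.1   2.05  0.3 ] std [0.67 0.56 0.51] P [ 589.19 -191.58  248.95] [0.06 0.21 0.03] M [ 0.435 -0.035 -0.006] rot [-3.1413 -0.      1.6764]
[ 0.17 -0.19  0.36  0.32  1.03 -0.04  1.06  0.54  0.53  0.44  0.44 -0.23
  0.46  0.51 -0.11  0.55 -0.84 -0.07  1.36 -0.33]
bar 18 [  0.26 -37.19 -17.78]
upright 30 [  0.78 -51.83 -60.93] [-0.01030906  0.15679817]
-40 [0, 0, 0, 0]
-36 [0, 0, 0, 0]
-32 [6, -3.7, 3, -5.3]
-28 [9, -3.9, 0, 0]
-24 [6, 2.3, 0, 0]
-20 [14, 10.3, 0, 0]
-16 [12, 8.1, 0, 0]
-12 [9, 1.9, 0, 0]
-8 [3, -1.7, 0, 0]
-4 [6, 4.7, 0, 0]
0 [11, 4.6, 0, 0]
4 [7, 0.5, 0, 0]
8 [11, 6.5, 4, 6.7]
12 [13, 10.3, 14, 9.9]
16 [8, 8.3, 9, 8.4]
20 [9, -3.9, 6, -4.2]
24 [6, -3.0, 8, -3.4]
28 [9, -3.1, 7, -2.7]
32 [7, -3.4, 9, -3.9]
36 [8, -3.6, 7, -3.2]
40 [7, -3.5, 8, -3.3]
44 [8, -3.1, 6, -4.2]
48 [8, -2.8, 9, -3.8]
52 [8, -3.3, 6, -3.5]
56 [8, -4.1, 7, -3.9]
```

Request:
arm_command(rows=[[[0.3, 0, -0.4, 0, 0, 0], [0.6, 0, -0.8, 0, 0, 0], [0.6, 0, -0.8, 0, 0, 0], [0.6, 0, -0.8, 0, 0, 0], [0.6, 0, -0.8, 0, 0, 0], [0.6, 0, -0.8, 0, 0, 0]]])

```text
clock: 23.78
eef_pos: [589.4, -191.8, 249.8]
tool_rot: [3.142, 0.001, 1.676]
force: [-1.3, 0.5, 0.2]
width: 14.9
```

```bash
python3 favg.py 14
```

```text
24.4833 F [-0.14 -1.21  0.05] std [0.5  0.66 0.64] P [ 589.36 -191.67  249.83] [0.01 0.05 0.01] M [-0.309  0.021  0.016] rot [3.1415e+00 5.0000e-04 1.6762e+00]
[ 0.48 -0.42  1.01 -0.04  0.04  0.28 -0.36 -0.51  0.3  -0.47 -0.43 -0.68
  1.7  -0.16]
```

Fz reads +0.05 N against -4.1 N hanging, so the arm carries the whole weight at rest with the bar centred. I'll release.

Request:
arm_command(rows=[[[0, 0, 0, 0, 0, 0], [0, 0, 0, 0, 0, 0], [0, 0, 0, 0, 0, 0], [0, 0, 0, 0, 0, 0], [0, 0, 0, 0, 0, 0], [0, 0, 0, 0, 0, 0], [0, 0, 0, 0, 0, 0], [0, 0, 0, 0, 0, 0], [0, 0, 0, 0, 0, 0], [0, 0, 0, 0, 0, 0]]], claw=0.3)

```text
clock: 25.32
eef_pos: [589.3, -191.2, 249.8]
tool_rot: [3.142, -0.0, 1.676]
force: [0.2, 0.0, -0.6]
width: 55.4
```

```bash
python3 favg.py 6; python3 notch.py 6 0.074; python3 snap.py 9
```

```text
25.6167 F [ 0.06  0.18 -0.16] std [0.28 0.71 0.54] P [ 589.35 -191.22  249.82] [0.01 0.01 0.01] M [ 0.002  0.003 -0.016] rot [ 3.1415 -0.      1.6765]
[-0.18 -0.84 -0.25  0.84 -0.61  0.11]
bar 19 [ -0.1  -35.84 -17.85]
upright 28 [  0.73 -52.24 -61.63] [0.00902348 1.28469945]
-40 [0, 0, 0, 0]
-36 [0, 0, 0, 0]
-32 [6, -3.4, 0, 0]
-28 [9, -3.4, 0, 0]
-24 [8, 0.6, 0, 0]
-20 [12, 9.1, 0, 0]
-16 [11, 7.6, 0, 0]
-12 [10, 2.4, 0, 0]
-8 [2, -2.0, 0, 0]
-4 [4, 5.0, 0, 0]
0 [11, 3.2, 0, 0]
4 [7, 1.6, 0, 0]
8 [12, 6.8, 5, 7.1]
12 [13, 10.4, 14, 10.0]
16 [10, 8.2, 9, 7.9]
20 [9, -3.4, 8, -3.9]
24 [6, -4.0, 7, -2.9]
28 [11, -3.6, 7, -3.4]
32 [6, -3.6, 9, -3.7]
36 [9, -4.1, 5, -4.2]
40 [7, -3.3, 10, -3.8]
44 [9, -3.5, 5, -3.9]
48 [7, -3.9, 8, -3.6]
52 [8, -3.7, 7, -4.3]
56 [8, -3.6, 8, -3.6]
[ 589.35 -191.21  249.83] [3.1415 0.     1.6765] 25.9167 [ 0.25 -0.06  0.32] [ 0.01   0.003 -0.031] 55.660780729493354
scene tcp px (np.float64(308.3497731739517), np.float64(206.27971847353558))
top tcp px (np.float64(351.40545219017173), np.float64(187.25035341620324))
```

View pics/scene9.png

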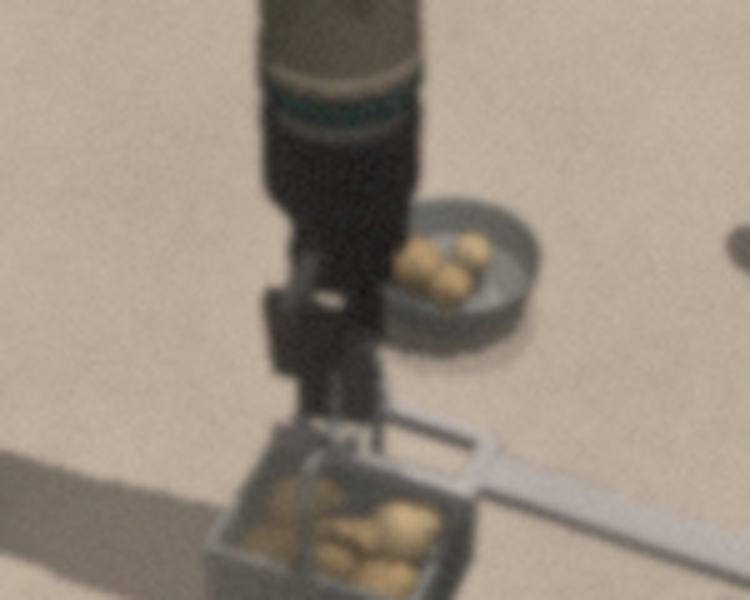

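The basket did not move on release. I'll retreat straight up, then check.

Request:
arm_command(rows=[[[0, 0, -3, 0, 0, 0], [0, 0, -8, 0, 0, 0], [0, 0, -15, 0, 0, 0], [0, 0, -25, 0, 0, 0], [0, 0, -38, 0, 0, 0], [0, 0, -53, 0, 0, 0], [0, 0, -70, 0, 0, 0], [0, 0, -88, 0, 0, 0], [0, 0, -105, 0, 0, 0], [0, 0, -118, 0, 0, 0], [0, 0, -126, 0, 0, 0], [0, 0, -130, 0, 0, 0], [0, 0, -130, 0, 0, 0], [0, 0, -130, 0, 0, 0]]])

```text
clock: 27.18
eef_pos: [589.1, -191.3, 379.5]
tool_rot: [-3.141, -0.0, 1.677]
force: [-0.8, 0.4, -0.4]
width: 55.8
```

```bash
python3 snap.py 10; python3 - <<'E'
from h import *
from cell import get_image
a=np.radians(6.1);ex=np.array([np.cos(a),np.sin(a)]);ey=np.array([-ex[1],ex[0]]);e=np.array([589.35,-191.2,249.8])
for i in range(4):
    L0=cloud(get_image("scene")).reshape(-1,3)-e
    L=np.c_[L0[:,:2]@ex,L0[:,:2]@ey,L0[:,2]]
    B=L[(abs(L[:,0])<12)&(L[:,2]>-30)&(L[:,2]<-12)&(L[:,1]<-28)&(L[:,1]>-46)]
    U=L[(L[:,2]>-80)&(L[:,2]<-30)&(abs(L[:,0])<15)&(L[:,1]<-40)]
    R=L[(L[:,2]>-108)&(L[:,2]<-90)&(abs(L[:,0])<90)&(abs(L[:,1])<80)]
    G=L[(L[:,2]>-5)&(L[:,2]<50)&(abs(L[:,0])<30)&(abs(L[:,1])<30)]
    print("bar",B.mean(0).round(1),"upr",U.mean(0).round(1),"slope",np.polyfit(U[:,2],U[:,0],1)[0].round(3),"rim",[np.round(v,1) for v in cv2.minAreaRect(R[:,:2].astype(np.float32))],"griptop",G[:,2].max().round(1),G.mean(0).round(1))
E
```

```text
[ 589.08 -191.26  379.48] [-3.141  -0.      1.6765] 27.1833 [-0.84  0.42 -0.37] [ 0.03  -0.021 -0.031] 55.7946158575167
scene tcp px (np.float64(307.9252132254787), np.float64(165.80286764799052))
top tcp px (np.float64(355.0395568077046), np.float64(176.94180903504295))
bar [ -0.5 -37.7 -18. ] upr [  0.6 -52.4 -53.3] slope -0.019 rim [array([-1.3, -1.3]), array([123. , 106.3]), np.float64(1.8)] griptop 37.8 [ 0.6 -6.2 19.7]
bar [  0.1 -38.  -18.3] upr [  0.2 -52.  -52. ] slope -0.013 rim [array([-0.7, -2.3]), array([103.3, 121.4]), np.float64(89.6)] griptop 38.1 [ 0.7 -6.3 20.6]
bar [ -0.1 -36.2 -18. ] upr [  0.4 -51.9 -52.4] slope -0.013 rim [array([-0.8, -1.6]), array([123.1, 106.3]), np.float64(1.4)] griptop 39.3 [ 0.7 -6.4 20. ]
bar [ -0.4 -38.7 -18.4] upr [  0.5 -52.3 -51.5] slope -0.015 rim [array([-1.1, -2.1]), array([105.5, 121.2]), np.float64(89.7)] griptop 37.4 [ 0.5 -6.2 19.8]
```

View pics/scene10.png

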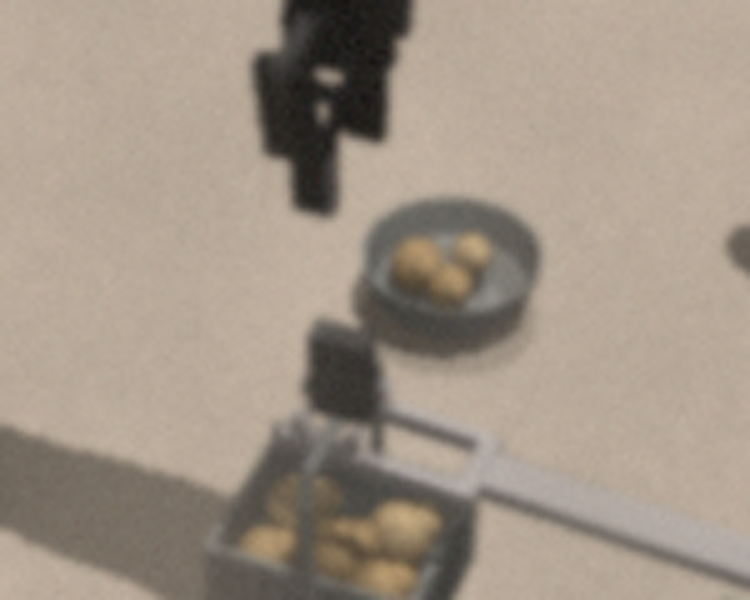

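The basket hangs upright and still: the grip is at about (309,204) px, the bar sits in the notches at (303-312,217), the gripper is well clear and the bowl is in place. I'll hand in.

```bash
python3 -c "
from cell import order;print(order.finish_job())"
```

```text
the job is handed in; nothing more can be done
None
```

The basket is hanging by its bar in the notches of the weighing arm, released and upright. I handed the job in at about 27 s; it gave no verdict.

**What I did:** I pinched the grip across y, lifted the basket (about 4.1 N) and threaded the prongs under the bar from the free end. I then lowered it along the arm's arc by about 43 mm, with two lateral corrections. I let go when the mean vertical force was 0.05 N, and retreated straight up.

**Last checks:**
- **Seating:** The bar was within about 1 mm of the notch centre along the arm, with the notch at about 229 mm.
- **Stillness:** The bar, bail and rim positions were unchanged across the release and over four later pictures. The bail leaned no more than 0.02 rad.
- **Bystanders:** The bowl looked unmoved. I did not re-measure the crate or the jar.

**Disagreements and limits:**
- The two cameras differed by about 5 mm. I used the scene camera, cross-checked against the tool.
- The sinking felt stiffer than the stated 65 N/m, roughly 75–80 N/m. I trusted the measured zero force rather than the spring formula.
- Sideways friction forces of about 1–2 N came and went while I held the basket. About 1.2 N of this, along y, was still there when I let go.

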